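# Stand the washed sample disc in the drying rack

## Task

Take the round sampler disc off the slanted easel and stand it upright on its edge in the empty slot of the drying rack, fully down and left free-standing. Lower it in gently rather than dropping it. Leave the square plate on the easel and the disc already in the rack where they are.

Things in the scene. Friction and masses are not known exactly. Their poses are not given: they have to be found in the camera images.
- disc: Round white plastic disc, diameter 120 mm, 10 mm thick, about 140 g, ring of grey pockets on flat faces. Origin: its centre; z: its axis. Starts on either of the easel's two places (160 mm apart), leaning 20 degrees, top towards the robot, centre 81 mm above the table. It leans on two uprights 74 mm apart that end 25 mm up-slope of its centre; the middle of its upper half is free on both faces.
- slot: Empty slot of the fixed steel rack. Origin: centre of its underside, on the table; z up, x along the slot, y across (stored disc's axis). Two walls 110 mm long, 16 mm apart, flare from 52 mm height to 41 mm apart at 69 mm. Two cross bars carry and centre the rim: fully down the disc's centre is 70 mm above the origin, its top 130 mm. The like slot in use is 80 mm away along y, either side.
- square_plate: Bystander: square white plastic plate, 100 mm side, 10 mm thick, with a grid of grey pockets, leaning on the easel's other place in the same way as the disc. Origin at its centre, z normal to its faces.
- stored_disc: Bystander: a disc like the first, already standing on edge in the rack's other slot. Origin at its centre, z its axis.
Not all that is in view belongs to the job. What is shaped like the disc but blue or green is not meant.

How it is judged:
At the end, for the whole second after the job is handed in: The disc stands released and still in the empty slot: centre within 20 mm of its middle along it, 15 mm across it, 58 to 82 mm above its origin, axis within 17 degrees of the slot's y axis. Square plate and stored disc are within 30 mm of their starts (x of disc in the frame of slot between -0.02 and 0.02 m and y of disc in the frame of slot between -0.015 and 0.015 m and z of disc in the frame of slot between 0.058 and 0.082 m and angle between the z axis of disc and the y axis of slot, either way round below 0.3 rad and linear speed of disc below 0.03 m/s and angular speed of disc below 0.3 rad/s and distance of each of square_plate, stored_disc from where it was at the start of the episode below 0.03 m); the robot touches nothing.
It fails at once if the disc falls freely faster than 0.9 m/s (dropped from more than about 40 mm) (linear speed of disc above 0.9 m/s and contact force between the fingers and disc below 0.01 N).
It fails at once if the square plate is moved more than 40 mm (distance of square_plate from where it was at the start of the episode above 0.04 m).
It fails at once if the disc already in the rack is moved more than 40 mm (distance of stored_disc from where it was at the start of the episode above 0.04 m).
It also fails if it takes over 43 s, if anything falls off the work surface, if the arm or the gripper's body presses on something with over 40 N, if the wrist force passes 120 N, or if a joint passes its speed limit or range.

## Robot

A 7-joint arm with a two-finger parallel gripper is mounted at the origin on the work surface. World frame = base frame: x ahead of the robot, y to its left, z up, the work surface at z = 0. Lengths are in m, angles in rad, forces in N, time in s.
With the tool pointing down it reaches from about 0.425 to 0.875 m from the base axis. Payload 9.9 kg.
Tool frame: the origin (TCP) lies midway between the tips of the shut fingers; the grasp point (between the pads) lies r.tcp_to_grasp behind it (r.tcp_to_grasp is the distance from the TCP to the grasp point, in m); z points along the fingers, y is the direction in which the jaws open and shut (so a half turn about z gives the same grasp; the last joint's range is limited). The gripper opens to 85 mm and grips with 20 to 120 N. Pads are 22 mm wide; open, the fingers measure 114 mm over their backs; the gripper's body (76 mm by 85 mm) begins 54 mm behind the grasp point. The pads swing forward as they close: fully open they stand 13 mm farther back than shut.
Start: joints at [1.04, 0.576, 0.025, 1.437, -0.015, 1.129, -0.057], TCP at [0.292, -0.609, 0.231] pointing down, gripper open.
Joint ranges: [-2.76, 2.76], [-0.34, 2.15], [-1.52, 1.57], [0.19, 2.46], [-1.09, 4.23], [0.17, 1.99], [-2.82, 2.82]. Speed limits (rad/s): [2.22, 2.22, 3.01, 3.01, 3.14, 3.14, 3.14].

## Interface

Orientations are given as a 3x3 rotation matrix whose columns are the frame's x, y, z axes.
In Python, from rig import r gives the robot as it stands. Calls block until the motion is done:
- r.goto(position, orientation): joint-space move of the TCP to a pose.
- r.movel(position, frame=None, vel=0.15, stop_force=None): straight line of the TCP; frame=None keeps the orientation; vel is the mean speed in m/s. With stop_force (N) it stops when the force on the tool has changed by that much, and returns True; else False.
- r.movej(angles): joint-space move.
- r.grip(opening, grasp_force=None): finger opening in m; grasp_force is the grip in N (None keeps the last); returns when the fingers have stopped.
- r.pause(seconds).
- r.inverse_kinematics(position, orientation): joint angles nearest the present ones, or None.
- r.observe(): the state.
- r.camera(name): name is "side" or "top"; returns a dict with "image" (480x640x3 uint8, red, green, blue), "depth" (480x640 float32, m along the optical axis (not along the pixel's ray), 0 where there is no reading), "vfov" (degrees; the focal length in pixels is half the picture's height over the tangent of half this angle, whatever the lens; pixels are square), "cx", "cy" (the principal point, pixels), "dist_coeffs" ([k1, k2, p1, p2, k3] as OpenCV has them; the pictures are not rectified), "T" (4x4, takes a point from camera to world coordinates). Camera axes: x right, y up, looking along -z (the intrinsics and any distortion apply to the point x, -y, -z); pixel columns grow to the right and rows downward; lengths in m; the calibration is good to about 2 mm. A picture is of the moment at which its call begins.
A pose or a line that the arm cannot do raises r.MotionError and nothing moves.
- r.hand_in(): hands the job in, once; it reports no verdict.
The state is a dict: "t": time; "qpos": joint angles; "qd": joint speeds; "joint_torque": joint torques, N m; "tool_pos": TCP position; "orientation": TCP orientation; "force": force on the tool from outside, world axes, zero at the start; "wrist_torque": the same for the moment, N m; "grip_width": finger opening in m.
Only numpy, scipy, OpenCV 4.12 (cv2) and the standard library are available. Lean on these libraries where they do the work, as an engineer would, in place of code of your own. Each camera call takes 0.05 s, during which the arm holds its last target.

## Working session

There is one attempt and no reset: what is moved stays moved. The work goes in short steps, each a Python script; the robot and the scene stay as the last script left them, time stands still between calls to the robot, and variables do not carry over. Pictures are saved under pics/ and viewed, and the job is handed in when it is done.

```bash
ls; mkdir -p pics; cat > h.py <<'E'
import numpy as np, cv2
from rig import r
def K(c):
    h=c["image"].shape[0]; f=h/2/np.tan(np.radians(c["vfov"])/2)
    return np.array([[f,0,c["cx"]],[0,f,c["cy"]],[0,0,1.]])
def save(n,im): cv2.imwrite("pics/"+n,cv2.cvtColor(im,cv2.COLOR_RGB2BGR))
def rays(c,uv):
    p=cv2.undistortPoints(np.array(uv,float).reshape(-1,1,2),K(c),np.array(c["dist_coeffs"])).reshape(-1,2)
    d=np.c_[p[:,0],-p[:,1],-np.ones(len(p))]
    T=np.array(c["T"]); return T[:3,3],d@T[:3,:3].T   # d scaled: depth multiplies
def pts(c,uv):
    uv=np.array(uv); o,d=rays(c,uv); z=c["depth"][uv[:,1].astype(int),uv[:,0].astype(int)]
    return o+d*z[:,None]
def cloud(c):
    h,w=c["depth"].shape; vv,uu=np.mgrid[:h,:w]
    P=pts(c,np.c_[uu.ravel(),vv.ravel()]).reshape(h,w,3); P[c["depth"]==0]=np.nan
    return P
E
python3 - <<'E'
from h import *
import pickle
for n in("side","top"):
    c=r.camera(n); save(n+"0.png",c["image"]); pickle.dump(c,open(n+"0.pkl","wb"))
    print(n,c["vfov"],c["cx"],c["cy"],c["dist_coeffs"],np.round(c["T"],3).tolist())
print(r.tcp_to_grasp,r.observe())
E
```

```text
pics
side 57.59659604231454 317.40808310702545 240.1080739095234 [-0.07229628  0.          0.          0.          0.        ] [[0.932, 0.268, -0.245, 0.346], [-0.363, 0.677, -0.64, -0.503], [-0.006, 0.685, 0.728, 0.682], [0.0, 0.0, 0.0, 1.0]]
top 45.60008266715749 308.6573889425779 253.54260012013145 [-0.15890923  0.          0.          0.          0.        ] [[-0.001, 0.998, -0.057, 0.47], [-1.0, -0.002, -0.023, 0.009], [-0.023, 0.057, 0.998, 1.154], [0.0, 0.0, 0.0, 1.0]]
0.0187 {'t': 0.1, 'qpos': array([ 1.04022911,  0.57648273,  0.02484617,  1.43781696, -0.01498255,
        1.12899985, -0.0564858 ]), 'qd': array([-0.00049283, -0.00293099,  0.0006306 , -0.00193992, -0.00128778,
        0.00012659,  0.0006004 ]), 'joint_torque': array([ 5.66917355e-03, -7.67299390e+01,  2.25734957e+00, -2.86605370e+01,
        1.58043997e-02,  8.56627099e-03,  1.29894984e-04]), 'tool_pos': array([ 0.2914631 , -0.6083829 ,  0.23050803]), 'orientation': array([[ 9.01824632e-01,  4.32101589e-01, -7.41240569e-04],
       [ 4.32102215e-01, -9.01823657e-01,  1.32964658e-03],
       [-9.39258792e-05, -1.51939973e-03, -9.99998841e-01]]), 'force': array([ 0.43588933,  0.63517208, -0.34412433]), 'wrist_torque': array([-0.00571369,  0.03912849,  0.04332552]), 'grip_width': 0.08555834247948588}
```

View pics/side0.png

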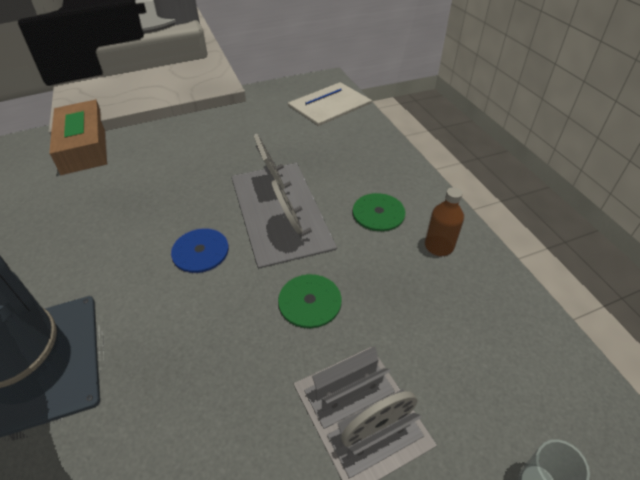

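View pics/top0.png

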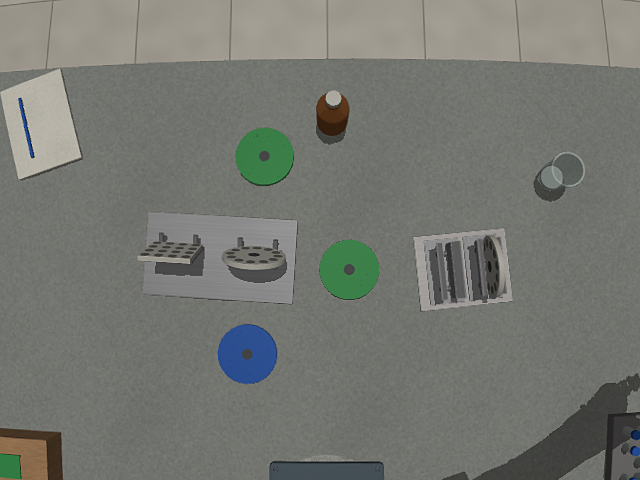

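The side view shows the easel at about (285,210) and the rack at about (365,415). In the top view:
- White candidates on the easel are the round one at (254,257) and the square one at (170,251).
- The stored disc is at (491,267), and the empty slot is near (447,270).
- The green (265,156), green (349,270) and blue (247,353) discs are flat on the table and are decoys.

The white round one at (254,257) fits the description. I'll confirm it in a crop.

```bash
python3 - <<'E'
from h import *
import pickle
c=pickle.load(open("top0.pkl","rb")); P=cloud(c)
a=c["image"][200:315,130:310]; b=c["image"][220:320,400:525]
A=cv2.resize(a,None,fx=4,fy=4,interpolation=cv2.INTER_CUBIC);B=cv2.resize(b,None,fx=4.6,fy=4.6,interpolation=cv2.INTER_CUBIC)
save("crop_easel.png",A); save("crop_rack.png",B)
for n,(u0,u1,v0,v1) in dict(sq=(138,206,230,266),disc=(218,292,236,273),rack=(412,515,228,312)).items():
    Q=P[v0:v1,u0:u1].reshape(-1,3); print(n,np.nanmin(Q,0),np.nanmax(Q,0))
print(pts(c,[(330,330),(349,290),(160,287),(280,290)]))
E
```

```text
sq [ 0.51232275  0.24538047 -0.00625338] [0.58625844 0.39052907 0.13337197]
disc [4.98870640e-01 7.09907575e-02 1.90406455e-04] [0.57230969 0.22038322 0.14277031]
rack [ 0.41794649 -0.38802397 -0.00796689] [ 0.58864215 -0.17214102  0.13219573]
[[ 3.82217877e-01 -7.00851005e-03 -1.56148690e-04]
 [ 4.62768888e-01 -4.49685418e-02  1.02842116e-02]
 [ 4.68308250e-01  3.40175898e-01  3.84579323e-03]
 [ 4.62845686e-01  9.34202543e-02  6.05712461e-03]]
```

View pics/crop_easel.png

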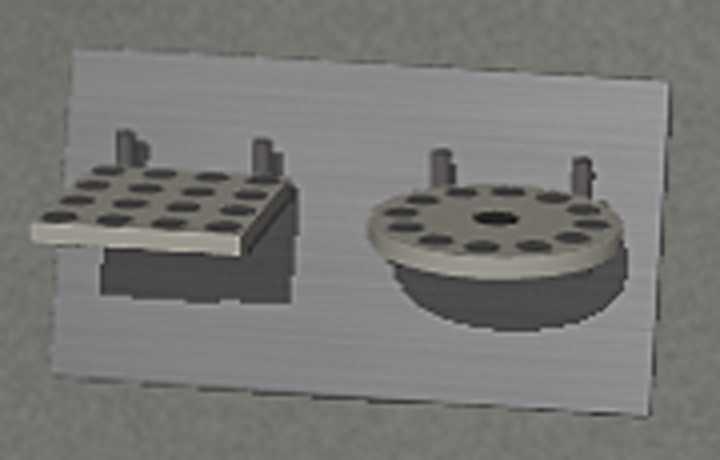

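View pics/crop_rack.png

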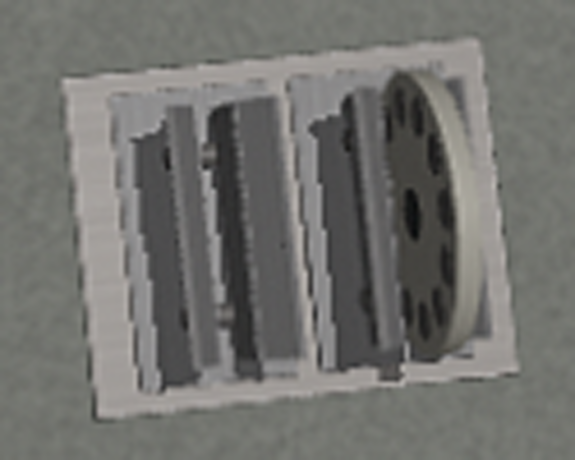

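The crop confirms it: the round one with a ring of pockets is on the right-hand place (top 254,257), and the square one is on the left. The rack's left slot at (447,270) is empty and its right slot holds the stored disc. Next I'll measure both.

```bash
python3 - <<'E'
from h import *
import pickle
for n,box in (("top",(212,296,230,280)),("side",(262,305,170,245))):
    c=pickle.load(open(n+"0.pkl","rb")); P=cloud(c)
    u0,u1,v0,v1=box; Q=P[v0:v1,u0:u1].reshape(-1,3)
    Q=Q[(Q[:,2]>0.045)&(Q[:,2]<.16)&(Q[:,1]<.25)]
    rng=np.random.default_rng(0); best=0
    for _ in range(500):
        s=Q[rng.choice(len(Q),3,False)]; nn=np.cross(s[1]-s[0],s[2]-s[0]); nn/=np.linalg.norm(nn)+1e-12
        i=abs((Q-s[0])@nn)<.0025
        if i.sum()>best: best=i.sum(); I=i
    S=Q[I]; m=S.mean(0); nn=np.linalg.svd(S-m)[2][2]; nn*=np.sign(nn[2])
    # in-plane: circle by min enclosing
    e1=np.cross([0,0,1],nn); e1/=np.linalg.norm(e1); e2=np.cross(nn,e1)
    q=np.c_[(S-m)@e1,(S-m)@e2].astype(np.float32); (cc,rad)=cv2.minEnclosingCircle(q)
    C=m+e1*cc[0]+e2*cc[1]
    print(n,len(Q),best,"n",nn,"tilt",np.degrees(np.arcsin(nn[2])),"az",np.degrees(np.arctan2(nn[1],nn[0])),"facecentre",C,"rad",rad,"centre",C-nn*.005,"std",np.std((S-m)@nn))
c=pickle.load(open("top0.pkl","rb")); im=c["image"]
P=cloud(c); R=P[222:320,405:522].reshape(-1,3)
h,e=np.histogram(R[:,2],bins=np.arange(-.01,.14,.005)); print(list(zip(np.round(e,3),h)))
# rack base outline: bright, reddish white
hsv=cv2.cvtColor(im,cv2.COLOR_RGB2HSV); print(im[235,418],im[300,430],im[300,405],hsv[235,418])
g=cv2.cvtColor(im,cv2.COLOR_RGB2GRAY); mk=np.zeros_like(g); mk[215:325,400:525]=(g[215:325,400:525]>140)*255
mk=cv2.morphologyEx(mk,cv2.MORPH_CLOSE,np.ones((5,5)))
cs,_=cv2.findContours(mk,cv2.RETR_EXTERNAL,cv2.CHAIN_APPROX_NONE); k=max(cs,key=cv2.contourArea)
rc=cv2.minAreaRect(k); bp=cv2.boxPoints(rc); print(rc,bp)
for z in (0,.006):
    o,d=rays(c,bp); X=o+d*((z-o[2])/d[:,2])[:,None]; print(z,X,[np.linalg.norm(X[i]-X[i-1]) for i in range(4)],X.mean(0))
E
```

```text
top 1179 964 n [ 0.93421737 -0.06043676  0.35154702] tilt 20.58196673380236 az -3.7014434207999516 facecentre [0.5294572  0.13814167 0.08590997] rad 0.06113370507955551 centre [0.52478611 0.13844385 0.08415223] std 0.0008985494394579569
side 692 345 n [ 0.93049521 -0.05244251  0.36253062] tilt 21.255691894677202 az -3.225765327047236 facecentre [0.53345081 0.16351639 0.07422597] rad 0.09048550575971603 centre [0.52879834 0.1637786  0.07241331] std 0.0012182913616572816
[(np.float64(-0.01), np.int64(69)), (np.float64(-0.005), np.int64(2577)), (np.float64(0.0), np.int64(3570)), (np.float64(0.005), np.int64(2136)), (np.float64(0.01), np.int64(331)), (np.float64(0.015), np.int64(122)), (np.float64(0.02), np.int64(65)), (np.float64(0.025), np.int64(34)), (np.float64(0.03), np.int64(33)), (np.float64(0.035), np.int64(33)), (np.float64(0.04), np.int64(61)), (np.float64(0.045), np.int64(94)), (np.float64(0.05), np.int64(258)), (np.float64(0.055), np.int64(276)), (np.float64(0.06), np.int64(308)), (np.float64(0.065), np.int64(511)), (np.float64(0.07), np.int64(204)), (np.float64(0.075), np.in
[... 634 characters left out ...]
  301.08215]
 [420.81097 310.7041 ]]
0 [[ 0.57005175 -0.1761398   0.        ]
 [ 0.58986431 -0.36646242  0.        ]
 [ 0.43837014 -0.38011166  0.        ]
 [ 0.42042567 -0.19059866  0.        ]] [np.float64(0.15032305349377825), np.float64(0.19135107868469634), np.float64(0.15210781036027937), np.float64(0.19036065741922514)] [ 0.50467797 -0.27832813  0.        ]
0.006 [[ 0.56953241 -0.17517532  0.006     ]
 [ 0.58924192 -0.36450803  0.006     ]
 [ 0.4385357  -0.37808628  0.006     ]
 [ 0.42068457 -0.18955897  0.006     ]] [np.float64(0.14954119406184355), np.float64(0.19035582451573607), np.float64(0.15131666806083127), np.float64(0.18937055462385666)] [ 0.50449865 -0.27683215  0.006     ]
```

```bash
cat > rk.py <<'E'
from h import *
import pickle
C0=np.array([.5045,-.277]); a=np.radians(5.6); X=np.array([np.cos(a),np.sin(a)]); Y=np.array([-X[1],X[0]])
for n in("top","side"):
    c=pickle.load(open(n+"0.pkl","rb")); P=cloud(c).reshape(-1,3)
    x=(P[:,:2]-C0)@X; y=(P[:,:2]-C0)@Y; z=P[:,2]
    s=(abs(x)<.09)&(abs(y)<.11)
    # wall tops
    for lo,hi,t in ((.060,.076,"flare top"),(.04,.055,"mid"),(.09,.14,"disc")):
        q=s&(z>lo)&(z<hi); h,e=np.histogram(y[q],bins=np.arange(-.1,.1,.004)); 
        print(n,t,[(round(b*1000),int(k)) for b,k in zip(e,h) if k>5])
    q=s&(z>.08)&(z<.14)
    Q=np.c_[x,y,z][q]; print("stored",Q.min(0),Q.max(0),"slope y/x",np.degrees(np.arctan(np.polyfit(Q[:,0],Q[:,1],1)[0])))
    for lo,hi in((-.08,-.0),(.0,.035),(.035,.08)):
        q=s&(z>.062)&(z<.076)&(y>lo)&(y<hi)
        if q.sum()>20: print(lo,hi,q.sum(),"x",x[q].min(),x[q].max(),"y med",np.median(y[q]),"y pct",np.percentile(y[q],[5,95]),"slope",np.degrees(np.arctan(np.polyfit(x[q],y[q],1)[0])))
E
python3 rk.py
```

```text
top flare top [(-64, 48), (-60, 20), (-40, 11), (-36, 148), (-28, 28), (-24, 73), (-20, 104), (-16, 10), (12, 8), (16, 104), (20, 153), (24, 68), (52, 47), (56, 79), (60, 125), (64, 7)]
top mid [(-40, 6), (-36, 115), (-32, 47), (24, 19), (28, 140), (32, 15), (44, 21), (48, 49)]
top disc [(-48, 22), (-44, 125), (-40, 194), (-36, 230)]
stored [-0.05801795 -0.04632848  0.08028734] [ 0.05857509 -0.03355775  0.13219573] slope y/x -0.08633095840387041
-0.08 -0.0 413 x -0.05790947279536414 0.0596794076168299 y med -0.033943070271030024 y pct [-0.06224146 -0.01658228] slope 1.0999886432904185
0.0 0.035 289 x -0.05397619579548628 0.05547059080403893 y med 0.02094676515337542 y pct [0.01639917 0.02532619] slope -0.6770127513566466
0.035 0.08 225 x -0.055626647429547205 0.0541810094191502 y med 0.06072247101224356 y pct [0.0557677 0.0637233] slope 0.13132822887551193
side flare top [(-68, 136), (-64, 189), (-60, 131), (-56, 6), (-48, 265), (-28, 26), (-24, 84), (-20, 78), (12, 97), (16, 143), (20, 71), (48, 19), (52, 224), (56, 234), (60, 73)]
side mid [(-56, 38), (-52, 93), (-48, 207), (24, 22), (28, 60), (44, 300), (48, 89)]
side disc [(-48, 656), (-44, 238), (-40, 187)]
stored [-0.05979488 -0.04794502  0.08012912] [ 0.05742782 -0.0362223   0.13033171] slope y/x -0.940531788744622
-0.08 -0.0 836 x -0.06143762437801044 0.058253962103781025 y med -0.04750519157324365 y pct [-0.06533865 -0.01879824] slope -5.909231776448562
0.0 0.035 290 x -0.05597508449824877 0.0538013777945524 y med 0.01681063038999229 y pct [0.01456593 0.02193309] slope 0.17969651687299293
0.035 0.08 456 x -0.05630176512155446 0.05442099734435077 y med 0.05724458463884561 y pct [0.05364791 0.06161967] slope -0.058739008509659615
```

Slot: y offset about +39 mm from the base centre, stored disc at about −41 mm, wall length 110 mm, disc span 117 mm. All of these agree with the sizes given. Next is an IK check.

```bash
cat > plan.py <<'E'
from h import *
C0=np.array([.5045,-.277]); a=np.radians(5.6)
SX=np.array([np.cos(a),np.sin(a),0]); SY=np.array([-SX[1],SX[0],0])
S=np.r_[C0+.039*SY[:2],0]
D=np.array([.5248,.1384,.082]); az=np.radians(-3.6); t=np.radians(20.3)
hz=np.array([np.cos(az),np.sin(az),0]); Z=np.array([0,0,1.])
N=np.cos(t)*hz+np.sin(t)*Z; U=-np.sin(t)*hz+np.cos(t)*Z
G=.038; L=r.tcp_to_grasp
def fr(y,z): return np.c_[np.cross(y,z),y,z]
def Rg(s): return fr(s*N,-U)
def Rp(s): return fr(s*SY,-Z)
gp=D+(G-L)*U
pp=S+(.070+G-L)*Z
E
python3 - <<'E'
from plan import *
print("slot",S,"grasp",gp,"place",pp)
for s in(1,-1):
    for q in(1,-1):
        print(s,q)
        for p,R in((gp+.12*U,Rg(s)),(gp,Rg(s)),(gp+.17*Z,Rg(s)),(pp+.2*Z,Rp(q)),(pp,Rp(q))):
            x=r.inverse_kinematics(p,R); print("  ",None if x is None else np.round(x,2))
E
```

```text
slot [ 0.50069427 -0.23818613  0.        ] grasp [0.51811735 0.13882044 0.10010126] place [ 0.50069427 -0.23818613  0.0893    ]
1 1
   [ 0.06  0.25 -0.71  2.19  0.72  0.6  -1.25]
   [-0.49  0.45  0.03  2.27  0.96  0.2  -1.46]
   [ 0.27  0.26 -0.92  2.02  0.63  0.77 -1.08]
   [ 0.86  0.42 -0.74  1.65  0.3   1.19  1.72]
   [ 0.77  0.63 -0.64  1.91  0.53  0.78  1.51]
1 -1
   [ 0.06  0.25 -0.71  2.19  0.72  0.6  -1.25]
   [-0.49  0.45  0.03  2.27  0.96  0.2  -1.46]
   [ 0.27  0.26 -0.92  2.02  0.63  0.77 -1.08]
   [ 0.33  0.35  0.04  1.67 -0.01  1.12 -1.1 ]
   [ 0.32  0.57  0.06  1.93 -0.06  0.65 -1.06]
-1 1
   [ 0.44  0.41 -1.29  2.18  0.97  0.83  1.62]
   [ 0.13  0.56 -0.86  2.25  1.33  0.64  1.32]
   [ 0.49  0.38 -1.28  2.01  0.81  0.91  1.87]
   [ 0.86  0.42 -0.74  1.65  0.3   1.19  1.72]
   [ 0.77  0.63 -0.64  1.91  0.53  0.78  1.51]
-1 -1
   [ 0.44  0.41 -1.29  2.18  0.97  0.83  1.62]
   [ 0.13  0.56 -0.86  2.25  1.33  0.64  1.32]
   [ 0.49  0.38 -1.28  2.01  0.81  0.91  1.87]
   [ 0.33  0.35  0.04  1.67 -0.01  1.12 -1.1 ]
   [ 0.32  0.57  0.06  1.93 -0.06  0.65 -1.06]
```

```bash
python3 - <<'E'
from plan import *
r.grip(.055)
p=gp+.11*U+.05*Z
r.goto(p,Rg(1)); o=r.observe(); print(o["t"],o["tool_pos"],np.round(o["qpos"],2))
print(r.inverse_kinematics(gp,Rg(1)))
for n in("side","top"):
    c=r.camera(n); save(n+"1.png",c["image"])
E
```

```text
3.2333 [0.48040405 0.14042984 0.25313136] [ 0.3   0.24 -0.98  2.11  0.67  0.73 -1.18]
[ 0.00807155  0.51011353 -0.67215178  2.25073912  1.29471847  0.5322444
 -1.78631274]
```

View pics/side1.png

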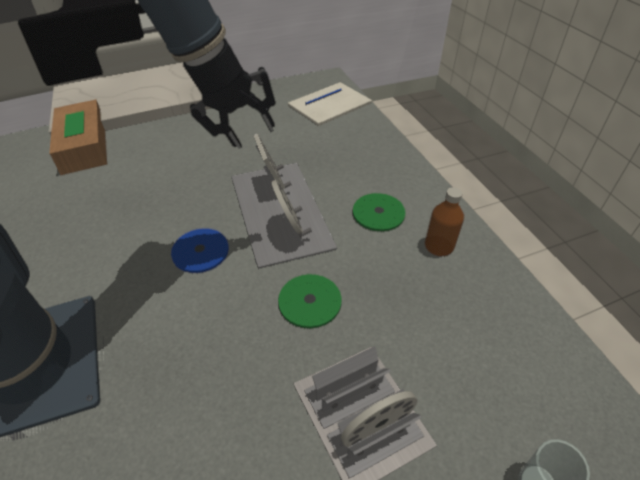

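The open gripper's tips are at about (253,120), up-slope of the easel. I'll project the TCP and the planned grasp into this picture to check them before descending.

```bash
python3 - <<'E'
from plan import *
import pickle
for n in("side","top"):
    c=pickle.load(open(n+"0.pkl","rb")); T=np.array(c["T"])
    for nm,p in(("D",D),("top",D+.06*U),("bot",D-.06*U),("gp",gp),("tcp",r.observe()["tool_pos"])):
        q=T[:3,:3].T@(p-T[:3,3]); q=q*[1,-1,-1]
        print(n,nm,cv2.projectPoints(q.reshape(1,3),np.zeros(3),np.zeros(3),K(c),np.array(c["dist_coeffs"]))[0].ravel().round())
E
```

```text
side D [287. 205.]
side top [275. 186.]
side bot [297. 223.]
side gp [283. 199.]
side tcp [257. 138.]
top D [253. 257.]
top top [249. 267.]
top bot [257. 248.]
top gp [252. 260.]
top tcp [239. 280.]
```

View pics/top1.png

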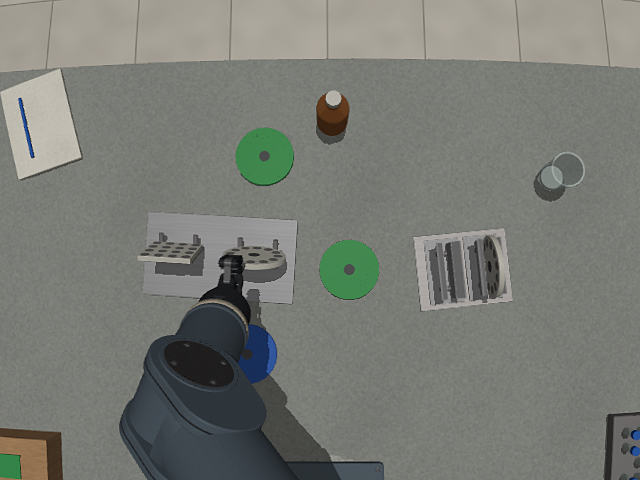

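The projections land on the disc and the gripper is lined up. I'll descend along the slope and grip.

```bash
python3 - <<'E'
from plan import *
r.movel(gp+.075*U,Rg(1),vel=.15)
print(r.movel(gp,Rg(1),vel=.06,stop_force=8))
o=r.observe(); print(o["t"],o["tool_pos"],gp,o["force"],np.round(o["qpos"],2))
for n in("side","top"):
    c=r.camera(n); save(n+"2.png",cv2.resize(c["image"][100:280,150:390],None,fx=3,fy=3))
E
```

```text
False
5.4417 [0.51818017 0.13886943 0.10039388] [0.51811735 0.13882044 0.10010126] [-0.31858011 -0.92639846  0.254307  ] [ 0.03  0.52 -0.7   2.25  1.3   0.55 -1.79]
```

View pics/side2.png

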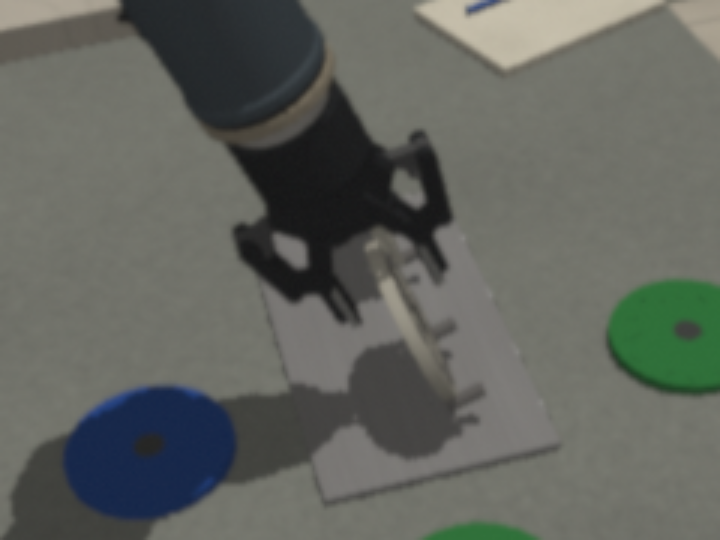

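The fingers straddle the disc's upper edge (crop about 400,280) and are clear on both sides. Now to grip and lift along the slope.

```bash
python3 - <<'E'
from plan import *
r.grip(0.0,grasp_force=50); o=r.observe(); print(o["grip_width"],o["force"])
r.movel(gp+.08*U,Rg(1),vel=.08)
r.movel(gp+.08*U+.12*Z,Rg(1),vel=.2)
o=r.observe(); print(o["t"],o["grip_width"],o["force"])
for n in("side","top"):
    c=r.camera(n); save(n+"3.png",c["image"])
E
```

```text
0.009375474106869282 [ 3.61699053 -0.94756747  3.51581291]
7.9167 0.009323100699388714 [-0.4307046   0.19028104 -2.46937702]
```

View pics/side3.png

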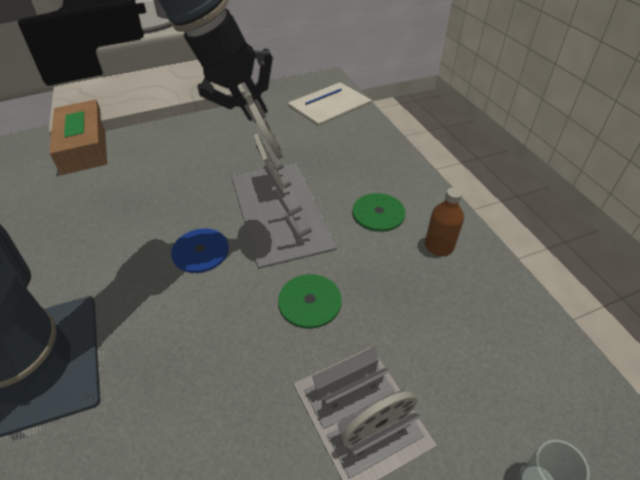

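The disc is held at (265,125), and the square plate is still on the easel at (268,160). Next I'll carry it to above the slot.

```bash
python3 - <<'E'
from plan import *
r.goto(pp+.2*Z,Rp(-1))
o=r.observe(); print(o["t"],o["grip_width"],o["tool_pos"],np.round(o["qpos"],2))
r.movel(pp+.085*Z,Rp(-1),vel=.15)
r.pause(.3)
import pickle
for n in("side","top"):
    c=r.camera(n); save(n+"4.png",c["image"]); pickle.dump(c,open(n+"4.pkl","wb"))
print(r.observe()["t"],r.observe()["force"])
E
```

```text
9.4333 0.009775596833064264 [ 0.50125177 -0.23609645  0.28963664] [ 0.87  0.42 -0.76  1.65  0.3   1.19 -1.43]
10.75 [ 0.76322071  0.34629272 -1.25721656]
```

View pics/side4.png

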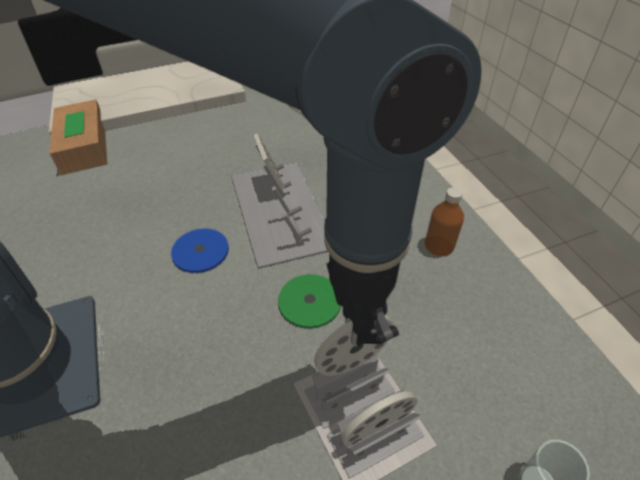

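View pics/top4.png

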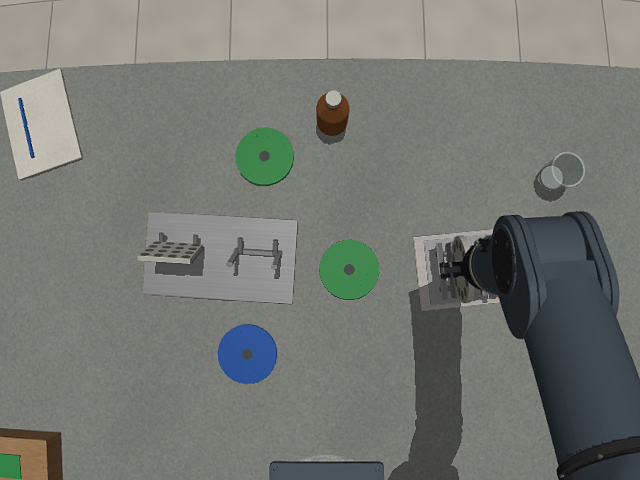

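The disc hangs over the empty slot at side (350,345) and the stored disc is untouched at (380,420). I'll measure how the held disc sits in the slot frame before lowering.

```bash
cat > chk.py <<'E'
from plan import *
import pickle,sys
def chk(c,zlo,zhi,ylo=-.03,yhi=.03):
    P=cloud(c).reshape(-1,3); im=c["image"].reshape(-1,3)
    q=np.c_[(P-S)@SX,(P-S)@SY,P[:,2]]
    m=(abs(q[:,0])<.075)&(q[:,1]>ylo)&(q[:,1]<yhi)&(q[:,2]>zlo)&(q[:,2]<zhi)&(im.min(1)>60)
    Q=q[m]
    A=np.c_[Q[:,0],Q[:,2],np.ones(len(Q))]; 
    w=np.ones(len(Q),bool)
    for _ in range(8):
        k=np.linalg.lstsq(A[w],Q[w,1],rcond=None)[0]; w=abs(A@k-Q[:,1])<.0025
    W=Q[w]; zc=(zlo+zhi)/2
    print(len(Q),w.sum(),"yaw",np.degrees(k[0]),"tilt",np.degrees(k[1]),"face y at z0,zmid",k[2],k[2]+k[1]*zc,"x",W[:,0].min(),W[:,0].max(),"z",W[:,2].min(),W[:,2].max())
    return W
E
python3 - <<'E'
from chk import *
c=pickle.load(open("side4.pkl","rb")); W=chk(c,.08,.215)
(cc,R)=cv2.minEnclosingCircle(np.c_[W[:,0],W[:,2]].astype(np.float32)); print(cc,R)
c=pickle.load(open("top4.pkl","rb")); W=chk(c,.08,.215)
o=r.observe(); print(pp+.085*Z,o["tool_pos"])
E
```

```text
1924 1581 yaw 0.030037846510256174 tilt 0.8151213236471607 face y at z0,zmid -0.008597253164474105 -0.006498836906597659 x -0.06136953973245862 0.05562521526590549 z 0.09407360795356323 0.21436189941952022
(-0.0023890759330242872, 0.1541525274515152) 0.06130538508296013
504 382 yaw -0.4861938509981996 tilt -0.08623712004729636 face y at z0,zmid 0.0053074125061601946 0.005085407058026413 x -0.05886065953403573 0.059690765027554285 z 0.09638352816542328 0.2099111611843396
[ 0.50069427 -0.23818613  0.1743    ] [ 0.50077715 -0.23827535  0.17458879]
```

The held disc is within about 1 mm across the slot, under 1° off, and its bottom is at about 94 mm. That is clear of the flare, so I'll lower it.

```bash
python3 - <<'E'
from chk import *
print(r.movel(pp+.012*Z,Rp(-1),vel=.08,stop_force=8)); o=r.observe(); print(o["t"],o["tool_pos"]-pp,o["force"])
print(r.movel(pp-.004*Z,Rp(-1),vel=.02,stop_force=5)); o=r.observe(); print(o["t"],o["tool_pos"]-pp,o["force"])
for n in("side","top"):
    c=r.camera(n); save(n+"5.png",c["image"]); pickle.dump(c,open(n+"5.pkl","wb"))
W=chk(pickle.load(open("side5.pkl","rb")),.072,.135)
E
```

```text
False
11.8167 [ 3.80067538e-04 -5.19374585e-05  1.24545489e-02] [-0.02693098 -0.28217684 -1.29526423]
True
12.3917 [7.53688341e-04 5.75090315e-05 9.21014372e-04] [2.34244257 0.45641004 1.4688804 ]
813 552 yaw -0.0017388232847657256 tilt 0.6476866909588159 face y at z0,zmid -0.00728720443682582 -0.006117212980492963 x -0.06029553828909859 0.05704726495841519 z 0.07206034090305835 0.1300346513553159
```

View pics/side5.png

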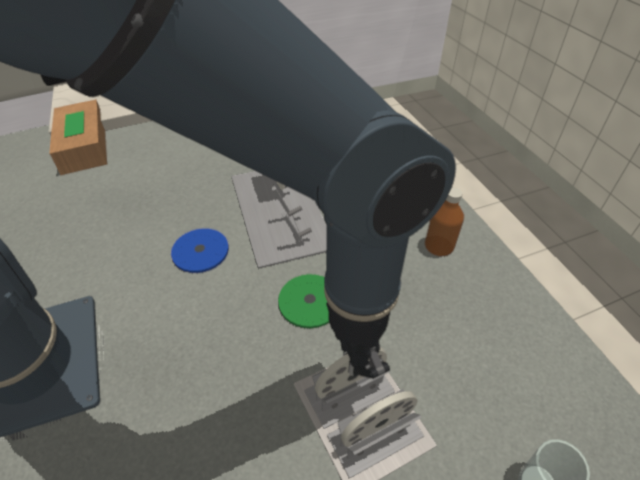

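Contact came 0.9 mm above nominal with the disc's top at 130 mm, so it is on the bars. The picture shows it inside the slot at (345,370). Now I'll release and retreat.

```bash
python3 - <<'E'
from chk import *
r.grip(.045); r.pause(.3)
r.movel(pp+.15*Z,Rp(-1),vel=.12)
r.goto(np.array([.40,-.45,.33]),Rp(-1)); r.pause(.3)
for n in("side","top"):
    c=r.camera(n); save(n+"6.png",c["image"]); pickle.dump(c,open(n+"6.pkl","wb"))
W=chk(pickle.load(open("side6.pkl","rb")),.072,.135)
W=chk(pickle.load(open("top6.pkl","rb")),.085,.135)
print(r.observe()["t"],r.observe()["grip_width"])
E
```

```text
Traceback (most recent call last):
  File "chk.py", line 13, in chk
    print(len(Q),w.sum(),"yaw",np.degrees(k[0]),"tilt",np.degrees(k[1]),"face y at z0,zmid",k[2],k[2]+k[1]*zc,"x",W[:,0].min(),W[:,0].max(),"z",W[:,2].min(),W[:,2].max())
                                                                                                                  ~~~~~~~~~~^^
ValueError: zero-size array to reduction operation minimum which has no identity
```

View pics/side6.png

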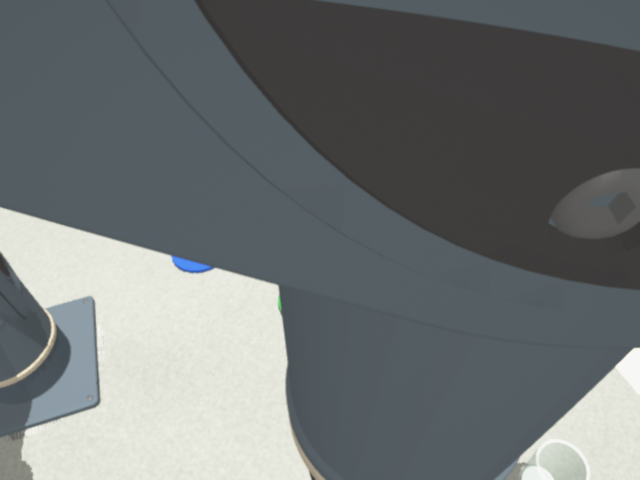

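View pics/top6.png

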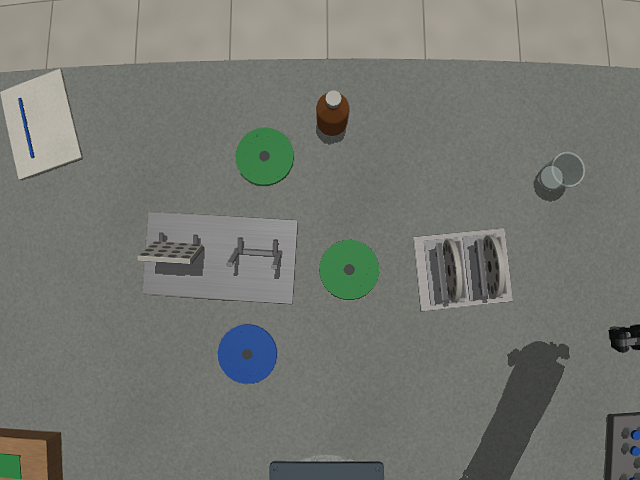

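The arm blocks the side view. The top view shows the disc standing in the slot at (452,270), with the stored disc (491,267) and square plate (170,251) where they were. Now the numeric check.

```bash
python3 - <<'E'
from chk import *
r.movej([1.04,.576,.025,1.437,-.015,1.129,-.057])
c=r.camera("side"); save("side7.png",c["image"]); t=r.camera("top")
for z in(c,t):
    W=chk(z,.085,.135); (cc,R)=cv2.minEnclosingCircle(np.c_[W[:,0],W[:,2]].astype(np.float32)); print(cc,R)
p=pickle.load(open("top0.pkl","rb"))
for u0,u1,v0,v1 in((138,206,230,266),(480,512,228,312)):
    print(np.abs(p["image"][v0:v1,u0:u1].astype(int)-t["image"][v0:v1,u0:u1]).mean())
print(r.observe()["t"],r.observe()["force"])
E
```

```text
999 668 yaw -0.13095388099288915 tilt 1.567757747354838 face y at z0,zmid -0.008647851275414589 -0.005637972473265539 x -0.05782805342050662 0.054059231584787835 z 0.08507695352637312 0.1304050277041452
(-0.00188441202044487, 0.0861077830195427) 0.05604466050863266
416 245 yaw -0.30027057908040716 tilt -5.168230077986987 face y at z0,zmid 0.013521727338346902 0.0035994378885845155 x -0.056700042560020446 0.05643417067647161 z 0.08503863115348587 0.13343581362780643
(-0.0001329369843006134, 0.08734342455863953) 0.056671272963285446
0.7578976034858388
0.8005952380952381
17.0167 [0.74037911 0.07038271 0.05786259]
```

View pics/side7.png

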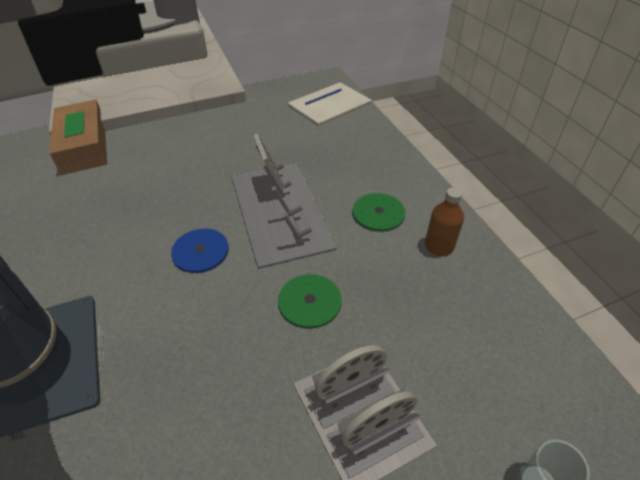

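The side view shows both discs standing alike in the rack at (350,373) and (380,420), and the robot is clear. I'm handing in.

```bash
python3 -c "
from rig import r
r.hand_in()"
```

```text
the job is handed in; nothing more can be done
```

The round white disc is off the easel and standing free and upright in the empty rack slot. I handed the job in at about 17 s. I gripped it by its upper edge, lowered it slowly until it touched the cross bars, released it and backed the arm away.

**Disc:** in the last pictures it is within about 2 mm of the slot's middle both along and across it. Its top is at about 130 mm, which is fully down.

**Tilt:** the two views disagree a little. The side view gives about 1.6° and the top view about 5°, but the top view sees the disc nearly edge-on and is less reliable. Both are well under the 17° limit.

**Bystanders:** the areas around the square plate and the stored disc look the same in the top pictures from before and after, so neither has visibly moved. The arm is back at its start pose and touching nothing.

**Failed check:** my first side-view check after release did not work because the arm blocked the camera. I moved the arm away and repeated it.

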